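# Seat a stitching template on its locating pins and turn the button over it

### The job

The metal stitching template lies askew on top of the two locating pins of the punching board. Without picking it up, nudge it sideways with the fingertips until its holes drop over both pins and it lies flat on the board, then push the turn-button round to its stop, over the template's end. The template must never be lifted clear of the pins, and the mallet, awl, pricking iron and wax stay where they are.

Things in the scene. Friction and masses are not known exactly. Their poses are not given: they have to be found in the camera images.
- board: Plywood punching board with a dark pad, 200 (x) by 310 (y) by 18 mm, fixed to the bench. Origin: centre of its underside, on the bench; x away from the robot (yaw within 0.2 rad), y left, z up. Two steel pins, 10 mm thick and 7 mm high with domed tops, stand on its upper face (z = 18 mm) at x = 0, y = -85 and +85 mm. The seated template's origin is at (0, 0, 18 mm) with the same yaw.
- template: Loose aluminium plate, 100 (x) by 210 (y) by 6 mm, 0.3 kg, with a 40 by 110 mm window. Origin: centre of its underside; axes as the board's when seated. Starts 18 to 32 mm too near the robot, up to 12 mm off in y, turned up to 0.1 rad, lying on both pins' tops with its near long edge down on the board and its far edge some 10 mm up. Slides when its edges are pushed with a few N.
- round_hole (a point): Centre, at the underside, of the template's round hole: 12.5 mm wide, at template x = 0, y = -85 mm. It belongs over pin_round.
- slot (a point): Centre, at the underside, of the template's slot: 12.5 mm (x) by 19 mm (y), at template x = 0, y = +85 mm. It belongs over pin_slot.
- pin_round (a point): Foot of the right-hand pin (board y = -85 mm), on the board's upper face.
- pin_slot (a point): Foot of the left-hand pin (board y = +85 mm), on the board's upper face.
- button (a joint): Steel turn-button at the board's right end: a bar 15 mm wide, 4 mm thick, reaching 56 mm from its upright axis at board x = 15, y = -137 mm; underside 8 mm above the board's face, 2 mm above the seated template (an unseated one blocks it). 0 rad: open, pointing to board +x; grows anticlockwise from above; 1.57 rad: at its stop, pointing to board +y. Stiff (1.2 N at the stud), stays where left.
- stud (a point): Brass thumb stud upright on the turn-button, 12 mm thick, 42 mm from the turning axis. This point is on the stud's axis, 26 mm above the board's upper face, 6 mm below the stud's top; the stud stands on the bar, whose top is 12 mm above the board's face.
- pricking_iron: Four-toothed steel pricking iron, 106 mm long (along its y), 17 by 10 mm, lying on the bench. Bystander. Origin: centre of its underside.
- awl: Awl with a turned wooden handle, 141 mm long (along its y), 27 by 24 mm, lying on the bench. Bystander. Origin: centre of its underside.
- mallet: Round maul with pale head and brown handle, 206 mm long (along its y), 61 by 58 mm, lying on the bench. Bystander. Origin: centre of its underside.
- beeswax: Round yellow cake of beeswax, 49 mm across and 18 mm high, on the bench. Bystander. Origin: centre of its underside.
Things that resemble listed ones, but are neither listed nor needed, are in the scene too. Leave any pink look-alike of the template alone.

How it is judged:
By the outcome, as a careful person would: the job done as asked, in the order asked, and still so for the second after the job is handed in, with the robot touching nothing.
It also fails if it takes over 67 s, if anything falls off the work surface, if the arm or the gripper's body presses on something with over 40 N, if the wrist force passes 120 N, or if a joint passes its speed limit or range.

### The arm

A 6-joint arm with a two-finger parallel gripper is mounted at the origin on a cart in front of the work surface, level with it; the furniture and walls round the work are solid. World frame = base frame: x ahead of the robot, y to its left, z up, the work surface at z = 0. Lengths are in m, angles in rad, forces in N, time in s.
With the tool pointing down it reaches from about 0.35 to 0.85 m from the base axis. Payload 8.1 kg.
Tool frame: the origin (TCP) lies on the centre line of the jaws, within the pads' length; the fingertips stand finger_overhang ahead of it and the grasp point (between the pads) lies 6 mm ahead of it (finger_overhang is the distance from the TCP to the fingertips, in m); z points along the fingers, y is the line along which they close (so a half turn about z gives the same grasp; the last joint's range is limited). The gripper opens to 85 mm and grips with 20 to 120 N. Pads are 22 mm wide; open, the fingers measure 114 mm over their backs; the gripper's body (76 mm by 85 mm) begins 54 mm behind the grasp point. The pads swing forward as they close: fully open they stand 13 mm farther back than shut.
Start: joints at [-1.189, 0.13, 1.488, -0, 1.523, -0.085], TCP at [0.27, -0.536, 0.256] pointing down, gripper open.
Joint ranges: [-2.96, 2.96], [-0.89, 2.26], [0.02, 2.5], [-1.34, 4.48], [0, 2.73], [-2.66, 2.66]. Speed limits (rad/s): [2.39, 2.39, 2.79, 3.14, 3.14, 3.14].

### API

Orientations are given as [roll, pitch, yaw] about the fixed x, y, z axes, in that order (R = Rz(yaw) Ry(pitch) Rx(roll)).
In Python, from bench import * gives the robot as it stands.
- The arm moves only by the tool step_arm, never from a script. Its argument "targets" is text: rows parted by semicolons, each of 7 numbers parted by spaces: the turn, a rotation vector about the tool's x, y, z in degrees, then the shift along the tool's x, y, z in mm, then the opening, from -1 (shut) to 1 (fully open), so that 0 is half open. In form: rx ry rz x y z hand; .... A call has 1 to 12 rows; each row shifts and turns the commanded pose from where the row before left it, along the tool's axes as they then stand; what a row does not reach is not made up. A row lasts 1/8 s, in which the tool goes at most 62.5 mm and 10.7 degrees, less where a joint would pass 70% of its speed; a pose out of reach is approached as far as the arm can. A call with a gripper value outside its range is refused whole. The fingers move at their own pace and stop on an object; "force" is the grip in N (left out, the last holds). Time passes only in rows, so rows that do not move let the fingers close. It gives the time, the measured TCP pose, the force, the opening and the grip force at its end, in the units of the state.
- read_state(): the state, without advancing time (a new reading comes with each control period).
- capture(name): name is "side" or "top" or "wrist"; returns (picture, depth): 384x512x3 uint8, red, green, blue; 384x512 float32, m along the optical axis (not along the pixel's ray), 0 where there is no reading.
- camera_info(name): a dict with "intrinsics" (3x3 intrinsics, pixels), "view" (4x4, takes a point from world to camera coordinates). Camera axes: x right, y up, looking along -z (the intrinsics and any distortion apply to the point x, -y, -z); pixel columns grow to the right and rows downward; lengths in m; the calibration is good to about 2 mm. A picture is of the moment at which its call begins: read the wrist's pose just before it. camera_info takes no time and is no camera call; for the wrist camera it gives the pose at the moment of the call.
- job_done(): hands the job in; it is judged then, once.
Trained networks look in the newest picture that a camera, given by its name, has taken for a name from the list of things; names that differ only in an ending like _2 or _b are one class to them, and where a whole thing is asked for, a point or a joint stands for the part that bears it (a point fixed in the world has none). Each returns a list of dicts, best first, with "conf" (0 to 1); they miss things now and then, are a little off and sometimes report something else, mostly with a low value. They report only what shows in the picture. A call takes as long as a camera call. They do not tell look-alikes from the thing itself.
- look_for(camera, thing): "centre" ([x, y, z] in m, in world coordinates, good to about 4 mm: the middle of the surface that is visible of it).
- spot_point(camera, thing): "centre" ([x, y, z] in m, in world coordinates, good to about 4 mm: a listed point, or the origin of a listed thing).
The state is a dict: "t": time; "joint_pos": joint angles; "qd": joint speeds; "tau": joint torques, N m; "ee_pos": TCP position; "orientation": TCP orientation; "ft_force": force on the tool from outside, world axes, zero at the start; "ft_torque": the same for the moment, N m; "grip_width": finger opening in m; "finger_force": force on a finger pad.
Only numpy, scipy, OpenCV 4.12 (cv2) and the standard library are available. Lean on these libraries where they do the work, as an engineer would, in place of code of your own. Each camera call takes 0.05 s, during which the arm holds its last target. There are 200 camera calls.

## Working session

There is one attempt and no reset: what is moved stays moved. The work goes in short steps, Python scripts to look and compute and a tool call to move; the robot and the scene stay as the last step left them, time stands still between calls to the robot, and variables do not carry over. Pictures are saved under pics/ and viewed, at most 10 in all, crops included, and the job is handed in when it is done.

Besides the shell and the picture viewer there is one more tool, called after "Emit:" as a command line: name --argument value ..., lists and objects as JSON in quotes. step_arm: Moves the arm, as the interface text tells. Its arguments: {"type":"object","properties":{"targets":{"type":"string"},"force":{"type":"number"}},"required":["targets"]}

```bash
ls; mkdir -p pics
python3 - <<'E'
from bench import *
import cv2,numpy as np
s=read_state();print({k:np.round(v,3).tolist() for k,v in s.items()})
try: print(finger_overhang)
except Exception as e: print(e)
for c in("top","side"):
    p,d=capture(c);cv2.imwrite(f"pics/{c}0.png",p[:,:,::-1]);np.save(f"pics/{c}0.npy",d)
    for n in("board","template","round_hole","slot","pin_round","pin_slot","stud","button"):
        for f in(spot_point,):
            print(c,n,[(np.round(r["centre"],3).tolist(),round(r["conf"],2)) for r in f(c,n)][:3])
E
```

```text
pics
{'t': 0.0, 'joint_pos': [-1.189, 0.131, 1.489, -0.0, 1.523, -0.085], 'qd': [-0.001, -0.0, -0.0, 0.0, 0.002, -0.0], 'tau': [0.001, -56.94, -50.054, -0.0, 0.015, -0.0], 'ee_pos': [0.27, -0.535, 0.255], 'orientation': [-3.14, -0.0, 0.467], 'ft_force': [-0.661, 0.095, -0.653], 'ft_torque': [0.034, 0.007, -0.015], 'finger_force': 0.0, 'grip_width': 0.085}
0.025
top board [([0.546, -0.014, 0.001], 0.95)]
top template [([0.532, -0.014, 0.022], 0.75), ([0.674, 0.524, 0.003], 0.56)]
top round_hole [([0.612, -0.146, 0.046], 0.73), ([0.664, 0.606, 0.006], 0.69), ([0.53, -0.101, 0.025], 0.62)]
top slot [([0.53, 0.072, 0.023], 0.97), ([0.683, 0.436, 0.006], 0.96)]
top pin_round [([0.556, -0.104, 0.017], 0.93)]
top pin_slot [([0.543, 0.071, 0.018], 0.72), ([0.529, 0.073, 0.024], 0.54)]
top stud [([0.613, -0.147, 0.042], 0.49)]Traceback (most recent call last):
  File "<stdin>", line 10, in <module>
ValueError: it knows: awl, beeswax, board, mallet, pin_round, pin_slot, pricking_iron, round_hole, slot, stud, template
```

View pics/top0.png

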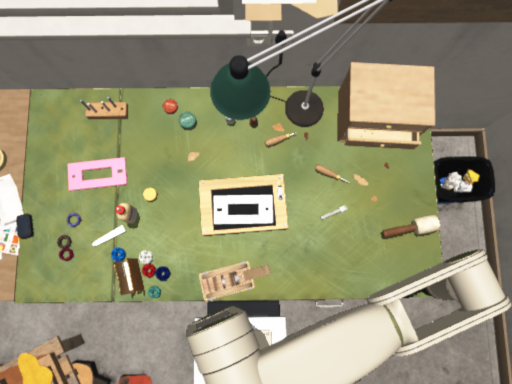

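```bash
cat > h.py <<'E'
from bench import *
import cv2,numpy as np
def pix(c,pts):
    i=camera_info(c);K=np.array(i["intrinsics"]);V=np.array(i["view"])
    q=(V[:3,:3]@np.atleast_2d(pts).T).T+V[:3,3]; q=q*[1,-1,-1]
    u=(K@q.T).T; return u[:,:2]/u[:,2:]
def plane(c,uv,z,info=None):
    i=info or camera_info(c);K=np.array(i["intrinsics"]);V=np.linalg.inv(np.array(i["view"]))
    uv=np.atleast_2d(uv);r=np.linalg.inv(K)@np.c_[uv,np.ones(len(uv))].T
    r=V[:3,:3]@(r*np.array([[1],[-1],[-1]])); o=V[:3,3:]
    return (o+r*(z-o[2])/r[2]).T
def world(c,d,info=None):
    i=info or camera_info(c);K=np.array(i["intrinsics"]);V=np.linalg.inv(np.array(i["view"]))
    v,u=np.mgrid[:d.shape[0],:d.shape[1]]
    r=np.linalg.inv(K)@np.c_[u.ravel(),v.ravel(),np.ones(u.size)].T
    p=V[:3,:3]@(r*d.ravel()*np.array([[1],[-1],[-1]]))+V[:3,3:]
    return p.T.reshape(*d.shape,3)
def spots(c,names):
    for n in names: print(c,n,[(np.round(r["centre"],3).tolist(),round(r["conf"],2)) for r in spot_point(c,n)][:3])
E
python3 - <<'E'
from h import *
p,d=capture("side");cv2.imwrite("pics/side0.png",p[:,:,::-1])
spots("side",["board","template","round_hole","slot","pin_round","pin_slot","stud","mallet","awl","pricking_iron","beeswax"])
capture("top")
spots("top",["mallet","awl","pricking_iron","beeswax","pin_round","pin_slot","stud","board"])
i=camera_info("wrist");print(np.round(i["intrinsics"],1),np.round(np.linalg.inv(i["view"]),3))
E
```

```text
side board [([0.551, -0.018, -0.001], 0.65), ([0.59, 0.322, 0.0], 0.61)]
side template [([0.532, -0.013, 0.024], 0.9), ([0.671, 0.522, 0.007], 0.56)]
side round_hole [([0.532, -0.1, 0.022], 0.69), ([0.665, 0.602, 0.001], 0.65)]
side slot [([0.532, 0.071, 0.02], 0.86), ([0.682, 0.437, 0.006], 0.76)]
side pin_round [([0.554, -0.101, 0.018], 0.9)]
side pin_slot [([0.543, 0.068, 0.019], 0.67)]
side stud [([0.62, -0.145, 0.046], 0.39)]
side mallet [([0.452, -0.614, 0.001], 0.47)]
side awl [([0.653, -0.35, -0.0], 0.57)]
side pricking_iron [([0.518, -0.344, -0.004], 0.53), ([0.618, -0.146, 0.047], 0.41)]
side beeswax [([0.592, 0.324, 0.001], 0.63)]
top mallet [([0.453, -0.614, -0.001], 0.72)]
top awl [([0.65, -0.346, 0.003], 0.52)]
top pricking_iron [([0.517, -0.345, 0.004], 0.54)]
top beeswax [([0.592, 0.322, 0.0], 0.72)]
top pin_round [([0.555, -0.101, 0.018], 0.59)]
top pin_slot [([0.546, 0.068, 0.016], 0.69)]
top stud [([0.611, -0.148, 0.044], 0.63)]
top board [([0.549, -0.016, 0.0], 0.76)]
[[279.    0.  254.3]
 [  0.  279.  193. ]
 [  0.    0.    1. ]] [[ 0.45   0.846  0.285  0.342]
 [-0.893  0.427  0.144 -0.499]
 [ 0.    -0.319  0.948  0.373]
 [ 0.     0.     0.     1.   ]]
```

View pics/side0.png

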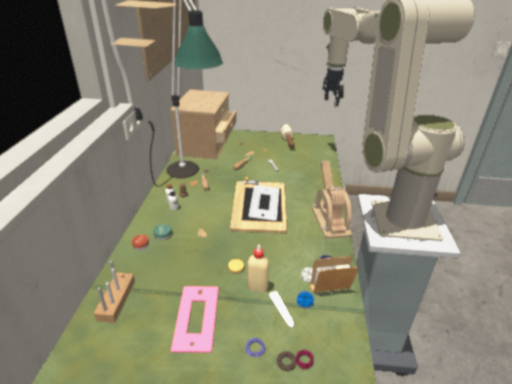

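The aluminium template is at top px (243,209); the pink look-alike at (97,173) gets left alone. The pricking-iron and awl candidates lie on the bench, away from the board. Next I check the obstacle heights along the route.

Run:
```python
from h import *
d=np.load("pics/top0.npy");W=world("top",d).reshape(-1,3);W=W[d.ravel()>0]
gx=np.arange(.2,1.0,.05);gy=np.arange(.3,-.65,-.05)
print("y:",np.round(gy,2))
for x in gx[::-1]:
    r=[]
    for y in gy:
        m=(abs(W[:,0]-x)<.025)&(abs(W[:,1]-y)<.025); r.append(int(1000*np.percentile(W[m,2],98)) if m.sum()>3 else -1)
    print(round(x,2),r)
```

```text
y: [ 0.3   0.25  0.2   0.15  0.1   0.05  0.   -0.05 -0.1  -0.15 -0.2  -0.25
 -0.3  -0.35 -0.4  -0.45 -0.5  -0.55 -0.6 ]
0.95 [24, 29, 6, 7, 7, -1, -1, 581, 582, 9, 25, 346, 25, 163, 238, 239, 240, 240, 239]
0.9 [27, 32, 27, 23, 6, 7, -1, 580, 579, 679, 679, 678, 721, 713, 239, 240, 240, 239, 239]
0.85 [8, 8, 29, 26, 6, 50, 17, 777, 777, 777, 711, 719, 727, 238, 239, 238, 239, 239, 240]
0.8 [8, 7, 6, 7, 7, 589, 609, 681, 690, 700, 707, 8, 7, 235, 238, 239, 238, 239, 239]
0.75 [8, 7, 8, 7, 9, 602, 690, 688, 686, 8, 8, 7, 7, 7, 152, 168, 233, 236, 237]
0.7 [8, 7, 8, 8, 7, 586, 624, 618, 566, 7, 8, 7, 24, 6, 6, 6, 7, 9, 97]
0.65 [8, 8, 6, 20, 23, 24, 24, 24, 26, 26, 6, 7, 27, 25, 11, 7, 6, 6, 7]
0.6 [23, 7, 7, 25, 27, 37, 36, 31, 29, 50, 7, 7, 6, 7, 7, 6, 6, 7, 6]
0.55 [18, 7, 9, 24, 38, 39, 38, 38, 37, 34, 7, 7, 7, 8, 9, 6, 7, 6, 10]
0.5 [8, 8, 10, 23, 32, 35, 33, 32, 33, 25, 8, 8, 14, 16, 8, 6, 8, 7, 31]
0.45 [7, 7, 8, 23, 23, 26, 25, 24, 25, 23, 7, 7, 7, 7, 7, 7, 42, 46, 49]
0.4 [12, 7, 7, 7, 8, 9, 8, 9, 9, 8, 7, 8, 8, 7, 6, 8, 32, 32, 6]
0.35 [23, 11, 7, 8, 8, 13, 111, 13, 7, 8, 8, 7, 8, 7, 7, 8, 645, 642, 7]
0.3 [27, 28, 8, 31, 137, 151, 131, 169, 182, 7, 7, 7, 5, 8, 650, 650, 648, 643, 6]
0.25 [22, 8, 8, 34, 129, 151, 138, 97, 7, 8, 8, 624, 649, 653, 651, 304, 638, 644, 640]
0.2 [16, 9, 9, 12, 722, 749, 749, 728, 8, 692, 691, 682, 672, 662, 644, 651, 649, 649, 641]
```

Emit:
step_arm --targets "0 0 7.8 0 0 0 1;0 0 7.8 0 0 0 1;0 0 7.7 0 0 0 1;0 0 0 20 -50 0 1;0 0 0 20 -50 0 1;0 0 0 20 -50 0 1;0 0 0 20 -50 0 1;0 0 0 20 -50 0 1;0 0 0 20 -50 0 1;0 0 0 20 -50 0 1;0 0 0 20 -50 0 1;0 0 0 20 -50 0 1"

```text
t: 2.95
ee_pos: [0.423, -0.0741, 0.2567]
orientation: [3.141, -0.001, 0.06]
ft_force: [0.5, -0.5, 0.3]
grip_width: 0.0854
finger_force: 0.0
```

Emit:
step_arm --targets "0 0 0 20 -50 0 1;0 0 0 0 0 0 1;0 0 0 0 0 0 1"

```text
t: 3.32
ee_pos: [0.4395, -0.0247, 0.2563]
orientation: [3.141, 0.0, 0.061]
ft_force: [0.3, -1.5, -0.6]
grip_width: 0.0852
finger_force: 0.0
```

Run:
```python
from h import *
s=read_state();print(s["t"],np.round(s["ee_pos"],4),np.round(s["orientation"],4),np.round(s["ft_force"],2))
i=camera_info("wrist")
p,d=capture("wrist");cv2.imwrite("pics/w1.png",p[:,:,::-1]);np.savez("pics/w1.npz",p=p,d=d,K=i["intrinsics"],V=i["view"])
spots("wrist",["template","round_hole","slot","pin_round","pin_slot","stud","board"])
print(np.round(np.linalg.inv(i["view"]),3))
```

```text
3.325 [ 0.4395 -0.0247  0.2563] [3.1411e+00 2.0000e-04 6.1300e-02] [ 0.33 -1.47 -0.61]
wrist template [([0.514, -0.342, 0.0], 0.44)]
wrist round_hole [([0.528, -0.101, 0.023], 0.6)]
wrist slot [([0.522, 0.067, 0.023], 0.82)]
wrist pin_round []
wrist pin_slot [([0.545, 0.071, 0.017], 0.75)]
wrist stud [([0.615, -0.151, 0.048], 0.58)]
wrist board [([0.55, -0.012, 0.0], 0.62)]
[[ 0.061  0.946  0.318  0.52 ]
 [-0.998  0.058  0.02  -0.02 ]
 [ 0.001 -0.319  0.948  0.373]
 [ 0.     0.     0.     1.   ]]
```

View pics/w1.png

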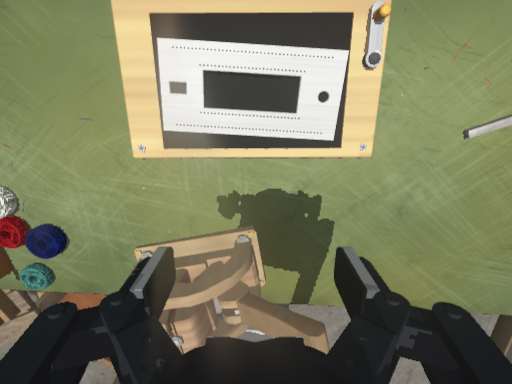

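Wrist view: aluminium template corners at about (157,37), (349,50), (336,140) and (165,132), slot (178,88), round hole (323,97), stud (383,10), button axis (373,59). I'll measure the board edges and template outline with line fits.

```bash
cat >> h.py <<'E'
def line(pts): # robust line: point, dir
    l=cv2.fitLine(np.float32(pts),cv2.DIST_HUBER,0,.01,.01).ravel();return l[2:],l[:2]
def isect(a,b):
    t=np.linalg.solve(np.c_[a[1],-b[1]],b[0]-a[0]);return a[0]+t[0]*a[1]
def edges(mask,cols,rows):
    """left,right per row; bottom,top per column, of mask"""
    L=[];R=[];T=[];B=[]
    for r in rows:
        c=np.where(mask[r])[0]
        if len(c): L.append((c[0]-.5,r));R.append((c[-1]+.5,r))
    for c in cols:
        r=np.where(mask[:,c])[0]
        if len(r): T.append((c,r[0]-.5));B.append((c,r[-1]+.5))
    return [line(x) for x in(L,R,T,B)]
E
python3 - <<'E'
from h import *
z=np.load("pics/w1.npz");p=z["p"];info=dict(intrinsics=z["K"],view=z["V"])
hsv=cv2.cvtColor(p,cv2.COLOR_RGB2HSV)
H,S,Vv=[hsv[...,k].astype(int) for k in range(3)]
for q in [(125,80),(140,15),(200,150),(60,60),(200,60),(170,100),(250,146),(160,20)]: print(q,hsv[q[1],q[0]])
white=((S<40)&(Vv>150)).astype(np.uint8); white[:, :150]=0;white[:,352:]=0;white[145:]=0
n,l,st,_=cv2.connectedComponentsWithStats(white);k=1+np.argmax(st[1:,4]);m=l==k;print(st[k])
L,R,T,B=edges(m,range(175,330,3),range(60,125,3))
c=[isect(L,B),isect(R,B),isect(R,T),isect(L,T)];print(np.round(c,1))
print("near corners",np.round(plane("wrist",c[:2],.024,info),4))
print("far corners z.034",np.round(plane("wrist",c[2:],.034,info),4))
np.set_printoptions(suppress=True)
wood=((H>10)&(H<26)&(S>60)&(S<170)&(Vv>140)).astype(np.uint8);wood[165:]=0
n,l,st,_=cv2.connectedComponentsWithStats(wood);k=1+np.argmax(st[1:,4]);m=l==k;print(st[k])
L,R,T,B=edges(m,range(145,360,3),range(20,140,3))
print("board BL BR z.018",np.round(plane("wrist",[isect(L,B),isect(R,B)],.018,info),4),np.round([isect(L,B),isect(R,B)],1))
print("B line", np.round(plane("wrist",[B[0]+B[1]*100,B[0]-B[1]*100],.018,info),4))
print("depth z", np.round(world("wrist",z["d"],info)[[80,150,150,135,135,45,45],[125,150,350,180,320,180,330]],4))
print("stud top/axis",plane("wrist",[(383,10)],.05,info),plane("wrist",[(374,59)],.032,info))
E
```

```text
(125, 80) [ 19  97 231]
(140, 15) [ 20  96 233]
(200, 150) [ 20  87 232]
(60, 60) [ 37  89 134]
(200, 60) [ 45   2 244]
(170, 100) [ 20   6 238]
(250, 146) [24 21 62]
(160, 20) [17 67 95]
[  157    37   192   104 12929]
[[162.7 130.5]
 [333.3 140. ]
 [348.8  49.7]
 [155.7  36.8]]
near corners [[ 0.4765  0.0898  0.024 ]
 [ 0.4779 -0.1211  0.024 ]]
far corners z.034 [[ 0.5774 -0.1203  0.034 ]
 [ 0.577   0.0899  0.034 ]]
[  111     0   281   159 14266]
board BL BR z.018 [[ 0.4391  0.1317  0.018 ]
 [ 0.4579 -0.1747  0.018 ]] [[132.7 157.5]
 [371.  157.5]]
B line [[ 0.4578 -0.172   0.018 ]
 [ 0.442   0.0852  0.018 ]]
depth z [[ 0.5319  0.1345  0.016 ]
 [ 0.45    0.1093  0.017 ]
 [ 0.4658 -0.1463  0.0173]
 [ 0.4716  0.0701  0.0187]
 [ 0.483  -0.1036  0.0248]
 [ 0.5709  0.0644  0.0324]
 [ 0.5835 -0.1028  0.0182]]
stud top/axis [[ 0.61226863 -0.14369675  0.05      ]] [[ 0.57023511 -0.15040799  0.032     ]]
```

Emit:
step_arm --targets "0 0 0 22 -1 0 0.62;0 0 0 22 -1 0 0.62;0 0 0 22 -1 0 0.62;0 0 0 22 -1 0 0.62;0 0 0 0 0 40 0.62;0 0 0 0 0 40 0.62;0 0 0 0 0 40 0.62;0 0 0 0 0 40 0.62;0 0 0 0 0 0 0.62;0 0 0 0 0 0 0.62"

```text
t: 4.97
ee_pos: [0.5281, -0.0157, 0.0978]
orientation: [3.141, -0.001, 0.06]
ft_force: [0.1, 0.9, -0.3]
grip_width: 0.0694
finger_force: 0.0
```

Run:
```python
from h import *
s=read_state();print(s["t"],np.round(s["ee_pos"],4),np.round(s["orientation"],4),np.round(s["ft_force"],2),s["grip_width"])
i=camera_info("wrist")
p,d=capture("wrist");cv2.imwrite("pics/w2.png",p[:,:,::-1]);np.savez("pics/w2.npz",p=p,d=d,K=i["intrinsics"],V=i["view"])
W=world("wrist",d,i)
e=np.array(s["ee_pos"]);m=(abs(W[...,0]-e[0])<.03)&(abs(W[...,1]-e[1])<.07)&(W[...,2]>.05)&(d>0)
P=W[m];print(len(P),np.round(P.min(0),3),np.round(P.max(0),3))
for sgn in(1,-1):
    Q=P[(P[:,1]-e[1])*sgn>0];lo=Q[Q[:,2]<np.percentile(Q[:,2],10)];print(sgn,np.round(lo.min(0),4),np.round(lo.max(0),4))
```

```text
4.975 [ 0.5281 -0.0157  0.0978] [ 3.1413e+00 -1.4000e-03  5.9800e-02] [ 0.05  0.93 -0.34] 0.06942106038444563
34049 [ 0.511 -0.084  0.079] [0.548 0.053 0.169]
1 [0.5128 0.0174 0.0789] [0.5367 0.0327 0.1167]
-1 [ 0.5175 -0.0642  0.0793] [ 0.5411 -0.0495  0.1166]
```

View pics/w2.png

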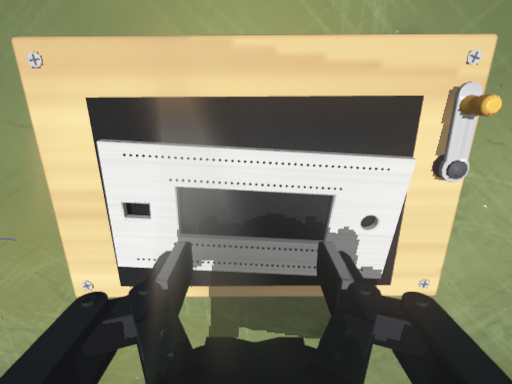

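Here the whole board shows: template top edge (98,142)–(412,158), slot (137,210), round hole (370,222), window (177,187)–(334,196), fingertips at (185,245) and (328,245). I'll measure the offset in this picture.

```bash
cat > meas.py <<'E'
from h import *
def boardpose(p,info,y0=30,y1=280):
    hsv=cv2.cvtColor(p,cv2.COLOR_RGB2HSV).astype(int);H,S,V=hsv[...,0],hsv[...,1],hsv[...,2]
    m=((H>10)&(H<26)&(S>55)&(S<170)&(V>140)).astype(np.uint8);m[y1:]=0
    n,l,st,_=cv2.connectedComponentsWithStats(m);m=l==1+np.argmax(st[1:,4])
    L,R,T,B=edges(m,range(60,470,5),range(70,250,4))
    TL,TR=plane("wrist",[isect(L,T),isect(R,T)],.018,info)[:,:2]
    d=TL-TR;yaw=np.arctan2(-d[0],d[1]);c=(TL+TR)/2-.1*np.array([np.cos(yaw),np.sin(yaw)])
    return c,yaw,np.linalg.norm(d)
E
python3 - <<'E'
from meas import *
z=np.load("pics/w2.npz");p=z["p"];info=dict(intrinsics=z["K"],view=z["V"])
c,yaw,w=boardpose(p,info);print("board",np.round(c,4),round(yaw,4),round(w,4))
R=np.array([[np.cos(yaw),-np.sin(yaw)],[np.sin(yaw),np.cos(yaw)]])
g=cv2.cvtColor(p,cv2.COLOR_RGB2GRAY)
S=cv2.cvtColor(p,cv2.COLOR_RGB2HSV)[...,1]
m=((S<45)&(g>120)).astype(np.uint8);m[230:]=0
n,l,st,_=cv2.connectedComponentsWithStats(m);m=l==1+np.argmax(st[1:,4])
L,Rr,T,B=edges(m,range(115,400,4),range(165,225,3))
ct=plane("wrist",[isect(L,T),isect(Rr,T)],.036,info)[:,:2]
b=(ct-c)@R;print("template far corners in board",np.round(b*1000,1),"len",np.linalg.norm(b[0]-b[1]),"yaw",np.arctan2(-(b[0]-b[1])[0],(b[0]-b[1])[1]))
# holes
dark=((g<110)).astype(np.uint8)
for n_,(u0,v0) in dict(slot=(137,210),hole=(370,222)).items():
    s=dark[v0-14:v0+15,u0-22:u0+23]; k,l,st,ce=cv2.connectedComponentsWithStats(s)
    j=1+np.argmin([np.hypot(*(x-[22,14])) if a[4]>30 else 99 for x,a in zip(ce[1:],st[1:])])
    q=ce[j]+[u0-22,v0-14];print(n_,st[j],q,np.round(((plane("wrist",[q],.030,info)[:,:2]-c)@R)*1000,1))
W=world("wrist",z["d"],info)
print("z far/near of plate",[np.round(np.median(W[v-2:v+3,u-2:u+3,2]),4) for v,u in((152,150),(160,360),(230,155),(268,130),(150,80))])
for nme,q in dict(stud=(490,104),axis=(456,169)).items(): print(nme,np.round(plane("wrist",[q],.05 if nme=="stud" else .032,info),4),np.round((plane("wrist",[q],.05 if nme=="stud" else .032,info)[:,:2]-c)@R*1000,1))
E
```

```text
board [0.5459 0.0017] 0.0655 0.2732
template far corners in board [[  38.3   84.2]
 [  25.4 -121.9]] len 0.20645525030294049 yaw -0.06280803142234145
slot [  8   7  27  14 303] [136.11551155 208.92409241] [[-12.1  67.7]]
hole [ 13   8  16  11 126] [368.43650794 220.8015873 ] [[-22.3 -99. ]]
z far/near of plate [np.float64(0.0326), np.float64(0.0325), np.float64(0.0271), np.float64(0.0179), np.float64(0.0174)]
stud [[ 0.6138 -0.1439  0.05  ]] [[  58.3 -149.7]]
axis [[ 0.5722 -0.1492  0.032 ]] [[  16.3 -152.3]]
```

```bash
cat > meas.py <<'E'
from h import *
def boardpose(p,info,y1=280,dbg=0):
    hsv=cv2.cvtColor(p,cv2.COLOR_RGB2HSV).astype(int);H,S,V=hsv[...,0],hsv[...,1],hsv[...,2]
    m=((H>10)&(H<26)&(S>55)&(S<170)&(V>140)).astype(np.uint8);m[y1:]=0
    m=cv2.morphologyEx(m,cv2.MORPH_OPEN,np.ones((5,5),np.uint8))
    L,_,T,_=edges(m,range(60,450,5),range(70,250,4))
    _,R,_,_=edges(m,[100],list(range(45,80,3))+list(range(190,260,3)))
    TL,TR=plane("wrist",[isect(L,T),isect(R,T)],.018,info)[:,:2]
    if dbg: print(np.round([isect(L,T),isect(R,T)],1))
    d=TL-TR;yaw=np.arctan2(-d[0],d[1]);c=(TL+TR)/2-.1*np.array([np.cos(yaw),np.sin(yaw)])
    return c,yaw,np.linalg.norm(d)
def template(p,info,c,yaw,zf,zh,rows=range(165,225,3),hole=(370,222),slot=(137,210),cut=230):
    R=np.array([[np.cos(yaw),-np.sin(yaw)],[np.sin(yaw),np.cos(yaw)]])
    g=cv2.cvtColor(p,cv2.COLOR_RGB2GRAY);S=cv2.cvtColor(p,cv2.COLOR_RGB2HSV)[...,1]
    m=((S<45)&(g>120)).astype(np.uint8);m[cut:]=0
    n,l,st,_=cv2.connectedComponentsWithStats(m);m=l==1+np.argmax(st[1:,4])
    L,Rr,T,B=edges(m,range(120,395,4),rows)
    ct=plane("wrist",[isect(L,T),isect(Rr,T)],zf,info)[:,:2]
    b=(ct-c)@R;dd=b[0]-b[1];ty=np.arctan2(-dd[0],dd[1])
    print("far corners in board",np.round(b*1000,1).tolist(),"len",round(np.linalg.norm(dd),4),"rel yaw",round(ty,4),"centre",np.round((b.mean(0)-.05*np.array([np.cos(ty),np.sin(ty)]))*1000,1))
    dark=(g<110).astype(np.uint8)
    for n_,(u0,v0) in dict(slot=slot,hole=hole).items():
        s=dark[v0-14:v0+15,u0-22:u0+23]; k,l,st,ce=cv2.connectedComponentsWithStats(s)
        j=1+np.argmin([np.hypot(*(x-[22,14])) if a[4]>30 else 99 for x,a in zip(ce[1:],st[1:])])
        q=st[j][:2]+(st[j][2:4]-1)/2+[u0-22,v0-14]
        print(n_,q,np.round(((plane("wrist",[q],zh,info)[:,:2]-c)@R)*1000,1))
E
python3 - <<'E'
from meas import *
z=np.load("pics/w2.npz");p=z["p"];info=dict(intrinsics=z["K"],view=z["V"])
c,yaw,w=boardpose(p,info,dbg=1);print("board",np.round(c,4),round(yaw,4),round(w,4))
template(p,info,c,yaw,.034,.029)
R=np.array([[np.cos(yaw),-np.sin(yaw)],[np.sin(yaw),np.cos(yaw)]])
for q,zz in(((490,104),.05),((456,169),.030)): print(np.round((plane("wrist",[q],zz,info)[:,:2]-c)@R*1000,1))
print("tcp in board",np.round((np.array([.5281,-.0157])-c)@R*1000,1))
E
```

```text
[[  9.9  36. ]
 [498.6  32.8]]
board [ 0.547  -0.0152] 0.0659 0.3057
far corners in board [[38.2, 102.3], [24.9, -106.1]] len 0.2088 rel yaw -0.0637 centre [-18.4   1.3]
slot [136.  209.5] [[-12.9  85.3]]
hole [368.5 221. ] [[-22.9 -82.6]]
[[  58.2 -132.8]]
[[  15.8 -136.8]]
tcp in board [-18.9   0.8]
```

Emit:
step_arm --targets "0 0 0 0 0 20 0.62;0 0 0 0 0 20 0.62;0 0 0 0 0 10 0.62;0 0 0 0 0 4 0.62;0 0 0 0 0 2 0.62;0 0 0 0 0 0 0.62"

```text
t: 5.78
ee_pos: [0.5277, -0.0155, 0.0409]
orientation: [3.141, -0.001, 0.06]
ft_force: [-0.4, 0.2, 0.1]
grip_width: 0.069
finger_force: 0.0
```

Emit:
step_arm --targets "0 0 -0.2 2 0 0 0.62;0 0 0 2 0 0 0.62;0 0 0 2 0 0 0.62;0 0 0 2 0 0 0.62;0 0 0 2 0 0 0.62;0 0 0 2 0 0 0.62;0 0 0 2 0 0 0.62;0 0 0 2 0 0 0.62"

```text
t: 6.78
ee_pos: [0.5431, -0.0144, 0.0402]
orientation: [-3.142, 0.001, 0.064]
ft_force: [-4.4, -1.1, 2.0]
grip_width: 0.069
finger_force: 2.1
```

Run:
```python
from meas import *
s=read_state();print(s["t"],np.round(s["ee_pos"],4),np.round(s["orientation"],4),np.round(s["ft_force"],2),s["grip_width"])
i=camera_info("wrist");p,d=capture("wrist");cv2.imwrite("pics/w3.png",p[:,:,::-1]);np.savez("pics/w3.npz",p=p,d=d,K=i["intrinsics"],V=i["view"])
```

```text
6.775 [ 0.5431 -0.0144  0.0402] [-3.1415e+00  6.0000e-04  6.3600e-02] [-4.36 -1.08  2.02] 0.0690319001470765
```

View pics/w3.png

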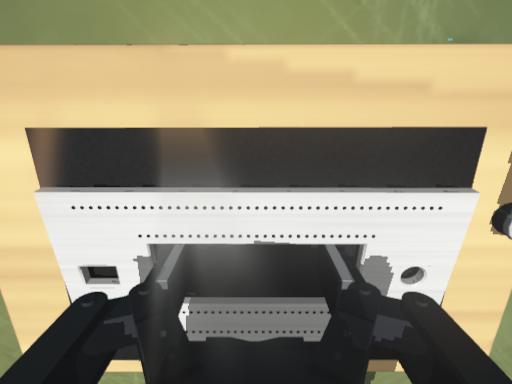

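Both fingertips now bear on the far window edge and the template is parallel to the board: far edge (37,188)–(478,190), pad edge (27,128)–(486,127), slot (100,274), round hole (412,275). I'll compute the y offset and the x still to go.

```bash
cat >> meas.py <<'E'
def padmeas(p,info,vp,vt,zt,ztop):
    "sub-pixel ends of the pad's far edge rows below vp, plate's far edge below vt; returns world line data"
    g=cv2.cvtColor(p,cv2.COLOR_RGB2GRAY).astype(int);S=cv2.cvtColor(p,cv2.COLOR_RGB2HSV)[...,1]
    dark=((g<90)).astype(np.uint8);dark[vt-2:]=0
    n,l,st,_=cv2.connectedComponentsWithStats(dark);m=l==1+np.argmax(st[1:,4])
    x,y,w,h,_=st[1+np.argmax(st[1:,4])]
    E=edges(m,range(x+30,x+w-30,4),range(y+6,y+h-8,2))
    pad=plane("wrist",[isect(E[0],E[2]),isect(E[1],E[2])],.018,info)[:,:2]
    w_=((S<45)&(g>120)).astype(np.uint8)
    n,l,st,_=cv2.connectedComponentsWithStats(w_);m=l==1+np.argmax(st[1:,4]);y=st[1+np.argmax(st[1:,4])][1]
    E=edges(m,range(80,440,4),range(y+8,y+50,2))
    tp=plane("wrist",[isect(E[0],E[2]),isect(E[1],E[2])],ztop,info)[:,:2]
    d=pad[0]-pad[1];yaw=np.arctan2(-d[0],d[1]);R=np.array([[np.cos(yaw),-np.sin(yaw)],[np.sin(yaw),np.cos(yaw)]])
    b=(tp-pad.mean(0))@R*1000
    print("pad len",round(np.linalg.norm(d),4),"yaw",round(yaw,4),"pad mid",np.round(pad.mean(0),4),"| plate far corners rel pad far mid",np.round(b,1).tolist(),"y mid",round(b[:,1].mean(),2),"relyaw",round(-(b[0]-b[1])[0]/(b[0]-b[1])[1],4))
    return pad.mean(0),yaw
E
python3 - <<'E'
from meas import *
for f,v,zt in(("w2",140,.034),("w3",182,.034)):
    z=np.load(f"pics/{f}.npz");info=dict(intrinsics=z["K"],view=z["V"])
    mid,yaw=padmeas(z["p"],info,0,v,.018,zt)
    R=np.array([[np.cos(yaw),-np.sin(yaw)],[np.sin(yaw),np.cos(yaw)]])
    if f=="w2":
        q=plane("wrist",[(456,169)],.030,info)[:,:2]; print("axis rel pad mid",(q-mid)@R*1000)
        c,y,_=boardpose(z["p"],info); print("board rel pad",(c-mid)@R*1000,y)
    else:
        for q in((100,274),(413,275)): print((plane("wrist",[q],.030,info)[:,:2]-mid)@R*1000)
        print("tcp",(np.array([.5431,-.0144])-mid)@R*1000)
E
```

```text
pad len 0.155 yaw 0.06 pad mid [ 0.6123 -0.0458] | plate far corners rel pad far mid [[-25.9, 136.8], [-32.8, 14.6]] y mid 75.7 relyaw -0.0563
axis rel pad mid [[ -46.70891758 -102.31278267]]
board rel pad [-63.29910889  34.42131532] 0.06587714676704853
pad len 0.2125 yaw 0.0638 pad mid [ 0.6107 -0.0171] | plate far corners rel pad far mid [[-25.6, 110.2], [-25.6, -98.6]] y mid 5.79 relyaw -0.0001
[[-75.23831845  89.1027914 ]]
[[-75.88907683 -77.90193129]]
tcp [-67.29568904   7.02949842]
```

Run:
```python
from meas import *
for f,P,T,H in(("w2",[(88,98),(422,96)],[(98,142),(412.5,158)],[(136,209.5),(369,221)]),("w3",[(26,128),(486.5,127)],[(37.5,188.5),(478,189.5)],[(100,274),(413,275)])):
    z=np.load(f"pics/{f}.npz");info=dict(intrinsics=z["K"],view=z["V"])
    pad=plane("wrist",P,.018,info)[:,:2];d=pad[0]-pad[1];yaw=np.arctan2(-d[0],d[1]);R=np.array([[np.cos(yaw),-np.sin(yaw)],[np.sin(yaw),np.cos(yaw)]]);mid=pad.mean(0)
    B=lambda q,h:np.round((plane("wrist",q,h,info)[:,:2]-mid)@R*1000,1).tolist()
    print(f,"len",np.linalg.norm(d),yaw,mid,"plate",B(T,.034),"holes",B(H,.029))
    if f=="w2":print("axis",B([(456,169)],.03)); print("board",(boardpose(z["p"],info)[0]-mid)@R*1000)
    else: print("tcp",(np.array([.5431,-.0144])-mid)@R*1000)
```

```text
w2 len 0.22299312793257464 0.065710395246564 [ 0.60989289 -0.01143959] plate [[-27.0, 101.3], [-38.6, -103.3]] holes [[-75.9, 85.6], [-85.9, -82.6]]
axis [[-47.2, -136.5]]
board [-62.98217504   0.35048716]
w3 len 0.22466004452093527 0.06589894439457354 [ 0.61032877 -0.01120675] plate [[-25.9, 101.4], [-26.8, -102.8]] holes [[-75.8, 84.0], [-76.8, -84.3]]
tcp [-67.29312269   1.24077742]
```

Emit:
step_arm --targets "0 0 0 2 0 0 0.62;0 0 0 2 0 0 0.62;0 0 0 2 0 0 0.62;0 0 0 2 0 0 0.62;0 0 0 1 0 0 0.62;0 0 0 1 0 0 0.62;0 0 0 0 0 0 0.62"

```text
t: 7.7
ee_pos: [0.5535, -0.0137, 0.0404]
orientation: [3.142, -0.001, 0.064]
ft_force: [-0.2, -0.6, -0.1]
grip_width: 0.0689
finger_force: 0.0
```

Emit:
step_arm --targets "0 0 0 0.5 0 0 0.62;0 0 0 0.5 0 0 0.62;0 0 0 0 0 0 0.62"

```text
t: 8.07
ee_pos: [0.5542, -0.0137, 0.0403]
orientation: [-3.142, -0.0, 0.064]
ft_force: [-0.6, -0.2, -0.2]
grip_width: 0.0695
finger_force: 0.0
```

Emit:
step_arm --targets "0 0 0 0.5 0 0 0.62;0 0 0 0.5 0 0 0.62;0 0 0 0 0 0 0.62"

```text
t: 8.45
ee_pos: [0.5552, -0.0136, 0.0403]
orientation: [3.142, -0.0, 0.064]
ft_force: [-0.6, 0.1, -0.8]
grip_width: 0.069
finger_force: 0.0
```

Emit:
step_arm --targets "0 0 0 0.5 0 0 0.62;0 0 0 0.5 0 0 0.62;0 0 0 0 0 0 0.62"

```text
t: 8.82
ee_pos: [0.5562, -0.0135, 0.0403]
orientation: [3.142, -0.0, 0.064]
ft_force: [0.5, 0.2, 0.3]
grip_width: 0.0693
finger_force: 0.0
```

Run:
```python
from meas import *
s=read_state();print(s["t"],np.round(s["ee_pos"],4),np.round(s["orientation"],4),np.round(s["ft_force"],2),s["grip_width"])
i=camera_info("wrist");p,d=capture("wrist");cv2.imwrite("pics/w4.png",p[:,:,::-1]);np.savez("pics/w4.npz",p=p,d=d,K=i["intrinsics"],V=i["view"])
W=world("wrist",d,i);print([np.round(np.median(W[v-2:v+3,u-3:u+4,2]),4) for v,u in((200,100),(200,420),(240,90),(240,430),(120,30),(120,300))])
```

```text
8.825 [ 0.5562 -0.0135  0.0403] [ 3.1416 -0.      0.0636] [0.54 0.22 0.28] 0.06927301916614599
[np.float64(0.0232), np.float64(0.0234), np.float64(0.0232), np.float64(0.0234), np.float64(0.0172), np.float64(0.0173)]
```

View pics/w4.png

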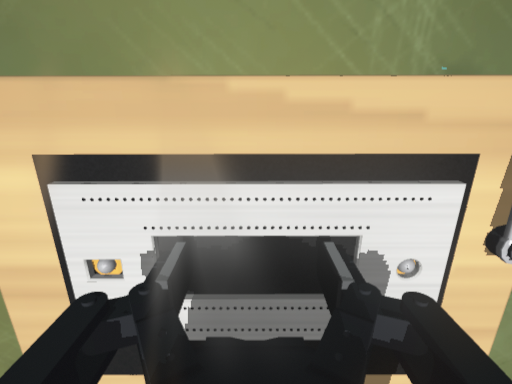

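The template dropped: its top reads 6.0 mm above the board all over, with the pins showing in the slot (106,267) and in the round hole (407,267). Next I withdraw and go above the stud.

Emit:
step_arm --targets "0 0 0 -1.5 0 0 0.62;0 0 0 0 0 5 0.62;0 0 0 0 0 -20 0.62;0 0 0 0 0 -40 0.62;0 0 0 0 0 -40 -0.06;0 0 0 12 35 0 -0.06;0 0 0 12 35 0 -0.06;0 0 0 13 35 0 -0.06;0 0 0 13 33 0 -0.06;0 0 0 0 0 0 -0.06;0 0 0 0 0 0 -0.06"

```text
t: 10.25
ee_pos: [0.6132, -0.1479, 0.1358]
orientation: [-3.141, 0.0, 0.063]
ft_force: [-0.7, -0.3, 0.3]
grip_width: 0.0404
finger_force: 0.0
```

I mistakenly put a 5 mm downward row before the lift. I'll check the template is still seated and locate the stud.

Run:
```python
from meas import *
i=camera_info("wrist");p,d=capture("wrist");cv2.imwrite("pics/w5.png",p[:,:,::-1]);np.savez("pics/w5.npz",p=p,d=d,K=i["intrinsics"],V=i["view"])
W=world("wrist",d,i)
spots("wrist",["stud"]);capture("top");spots("top",["stud","template"])
y=cv2.inRange(cv2.cvtColor(p,cv2.COLOR_RGB2HSV),(10,150,120),(28,255,255));n,l,st,ce=cv2.connectedComponentsWithStats(y)
for k in np.argsort(-st[1:,4])[:2]+1: print(st[k],ce[k],np.round(W[l==k].max(0),4),np.round(np.median(W[l==k],0),4))
```

```text
wrist stud [([0.614, -0.151, 0.047], 0.6)]
top stud [([0.611, -0.143, 0.045], 0.37)]
top template [([0.551, -0.012, 0.018], 0.67), ([0.674, 0.525, 0.006], 0.61)]
[250 199  10  13  28] [255.75       202.89285714] [ 0.6195 -0.1444  0.0499] [ 0.6175 -0.1498  0.0483]
[248 202   1   1   1] [248. 202.] [ 0.6169 -0.1429  0.0479] [ 0.6169 -0.1429  0.0479]
```

View pics/w5.png

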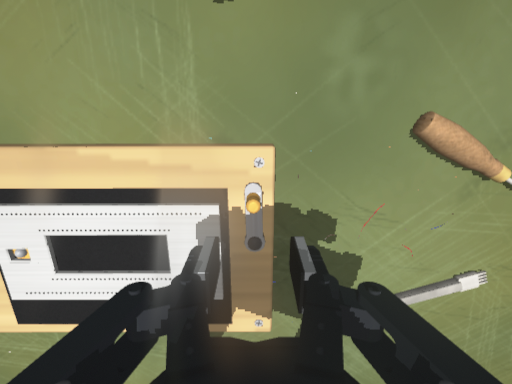

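The stud at (253,203) sits centred between the fingers, its axis is at (255,243), and the template is still on its pins (slot pin at (19,254)). I lower astride the stud.

Emit:
step_arm --targets "0 0 0 0 0 30 -0.06;0 0 0 0 0 30 -0.06;0 0 0 0 0 13 -0.06;0 0 0 0 0 3 -0.06;0 0 0 0 0 0 -0.06"

```text
t: 11.12
ee_pos: [0.614, -0.1483, 0.0603]
orientation: [3.141, -0.001, 0.064]
ft_force: [0.7, -0.1, -0.5]
grip_width: 0.0404
finger_force: 0.0
```

Emit:
step_arm --targets "0 0 0 0 -6 0 -0.06;0 0 0 0 -6 0 -0.06;0 0 -9 -2.7 -6.4 0 -0.06;0 0 -9 -2.7 -6.4 0 -0.06;0 0 0 0 0 0 -0.06"

```text
t: 11.75
ee_pos: [0.6056, -0.1238, 0.0598]
orientation: [3.141, -0.001, 0.378]
ft_force: [1.4, -0.1, 0.1]
grip_width: 0.0402
finger_force: 0.0
```

Emit:
step_arm --targets "0 0 -9 -2.7 -6.4 0 -0.06;0 0 -9 -2.7 -6.4 0 -0.06;0 0 -9 -2.7 -6.4 0 -0.06;0 0 0 0 0 0 -0.06"

```text
t: 12.25
ee_pos: [0.5888, -0.1119, 0.0596]
orientation: [3.141, -0.0, 0.845]
ft_force: [-0.7, -0.2, 0.1]
grip_width: 0.0399
finger_force: 0.0
```

Emit:
step_arm --targets "0 0 -9 -2.7 -6.4 0 -0.06;0 0 -9 -2.7 -6.4 0 -0.06;0 0 -9 -2.7 -6.4 0 -0.06;0 0 -9 -2.7 -6.4 0 -0.06;0 0 -6 -1.7 -4 0 -0.06;0 0 0 0 0 0 -0.06"

```text
t: 13.0
ee_pos: [0.5575, -0.1112, 0.0595]
orientation: [3.142, 0.0, 1.576]
ft_force: [-0.4, -0.3, 0.7]
grip_width: 0.0401
finger_force: 0.0
```

Run:
```python
from meas import *
s=read_state();e=np.array(s["ee_pos"]);print(e,s["orientation"],np.round(s["ft_force"],2))
v=e[:2]-[.5726,-.1517];print("polar",np.hypot(*v),np.degrees(np.arctan2(v[1],v[0])))
i=camera_info("wrist");p,d=capture("wrist");cv2.imwrite("pics/w6.png",p[:,:,::-1])
spots("wrist",["stud"])
```

```text
[ 0.5575066  -0.11121944  0.05945051] [3.14155103e+00 4.78195653e-05 1.57620092e+00] [-0.35 -0.27  0.66]
polar 0.04320285632116249 110.44824874537399
wrist stud [([0.572, -0.109, 0.048], 0.84)]
```

View pics/w6.png

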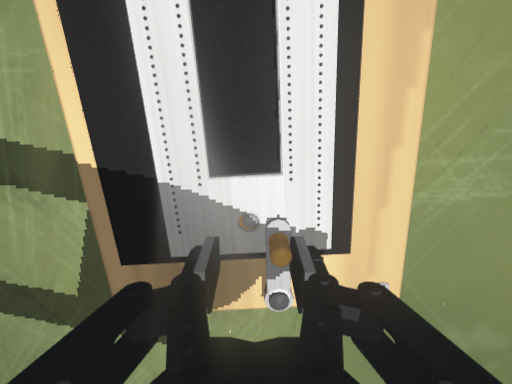

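The bar is now over the template's end: tip (278,222), axis (279,300), stud (280,249) against the rear finger, about 3° short. I push on until the stop is felt.

Emit:
step_arm --targets "0 0 -3 -0.8 -2 0 -0.06;0 0 0 0 -1 0 -0.06;0 0 0 0 0 0 -0.06"

```text
t: 13.48
ee_pos: [0.556, -0.112, 0.0595]
orientation: [3.138, 0.001, 1.63]
ft_force: [7.6, -1.0, -5.0]
grip_width: 0.0399
finger_force: 3.9
```

Emit:
step_arm --targets "0 0 0 0 -1 0 -0.06;0 0 0 0 0 0 -0.06"

```text
t: 13.72
ee_pos: [0.5557, -0.112, 0.0596]
orientation: [3.137, 0.001, 1.63]
ft_force: [12.3, 0.1, -8.2]
grip_width: 0.0399
finger_force: 5.9
```

Emit:
step_arm --targets "0 0 0 0 -1 0 -0.06;0 0 0 0 0 0 -0.06"

```text
t: 13.98
ee_pos: [0.5555, -0.1121, 0.0598]
orientation: [3.135, 0.001, 1.63]
ft_force: [16.5, -0.7, -11.6]
grip_width: 0.0398
finger_force: 8.0
```

The force climbs without motion, so this is the stop. I back off, lift and verify.

Emit:
step_arm --targets "0 0 0 0 4 0 -0.06;0 0 0 0 6 0 -0.06;0 0 0 0 2 0 -0.06;0 0 0 0 0 0 -0.06;0 0 0 0 0 -20 -0.06;0 0 0 0 0 -40 -0.06;0 0 0 0 0 -40 -0.06;0 0 0 -50 0 -40 -0.06;0 0 0 -50 0 -30 -0.06;0 0 0 0 0 0 -0.06;0 0 0 0 0 0 -0.06"

```text
t: 15.35
ee_pos: [0.5705, -0.2096, 0.2289]
orientation: [3.141, -0.0, 1.634]
ft_force: [0.6, -0.0, -0.8]
grip_width: 0.0406
finger_force: 0.0
```

Run:
```python
from meas import *
s=read_state();print(s["t"],np.round(s["ee_pos"],4),np.round(s["ft_force"],2))
i=camera_info("wrist");p,d=capture("wrist");cv2.imwrite("pics/w7.png",p[:,:,::-1]);np.savez("pics/w7.npz",p=p,d=d,K=i["intrinsics"],V=i["view"])
spots("wrist",["stud","template"])
capture("top");spots("top",["stud","mallet","awl","pricking_iron","beeswax","template"])
```

```text
15.35 [ 0.5705 -0.2096  0.2289] [ 0.63 -0.04 -0.8 ]
wrist stud [([0.57, -0.111, 0.047], 0.97)]
wrist template []
top stud []
top mallet [([0.568, -0.108, 0.044], 0.74)]
top awl []
top pricking_iron [([0.549, -0.012, -0.002], 0.56), ([0.515, -0.348, 0.003], 0.53)]
top beeswax [([0.595, 0.321, -0.002], 0.64)]
top template [([0.551, -0.01, 0.021], 0.69), ([0.677, 0.523, 0.005], 0.65)]
```

View pics/w7.png

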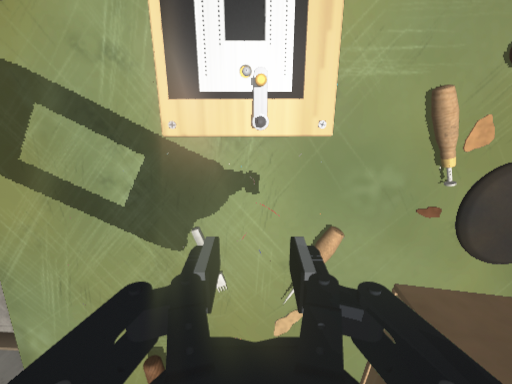

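The bar lies along board y over the template's end (axis (261,122), stud (261,79)), and the pin shows inside the round hole at (247,71). The gripper is clear.

```bash
python3 -c "
from bench import *
print(job_done())"
```

```text
the job is handed in; nothing more can be done
None
```

The template lies flat on the board with both pins in its holes, the turn-button is at its stop over the template's end, and the job was handed in at about 15.5 s of the 67 s allowed.

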